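Scoop spent glass vials out of the catch tray

ROBOT

A 6-joint arm with a two-finger parallel gripper is mounted at the origin on a cart in front of the work surface, level with it; the furniture and walls round the work are solid. World frame = base frame: x ahead of the robot, y to its left, z up, the work surface at z = 0. Lengths are in mm, angles in rad, forces in N, time in s.
With the tool pointing down it reaches from about 350 to 775 mm from the base axis. Payload 7.3 kg.
Tool frame: the origin (TCP) lies on the centre line of the jaws, within the pads' length; the fingertips stand 17 mm ahead of it and the grasp point (between the pads) lies 2 mm behind it; z points along the fingers, y is the line along which they close (so a half turn about z gives the same grasp; the last joint's range is limited). The gripper opens to 92 mm and grips with 3 to 60 N. Pads are 19 mm wide; open, the fingers measure 130 mm over their backs; the gripper's body (75 mm by 190 mm) begins 47 mm behind the grasp point.
Start: joints at [-1.449, 0.342, 1.524, -0, 1.275, -0.146], TCP at [138.942, -506.299, 243.741] pointing down, gripper open.
Joint ranges: [-2.53, 2.53], [-0.77, 2.02], [0.04, 2.7], [-1, 4.14], [0.28, 2.66], [-3.11, 3.11]. Speed limits (rad/s): [2.57, 2.57, 3.14, 3.14, 3.14, 3.14].

INTERFACE

Orientations are given as [roll, pitch, yaw] about the fixed x, y, z axes, in that order (R = Rz(yaw) Ry(pitch) Rx(roll)).
In Python, from plant import bot gives the robot as it stands. The module is installed in compiled form; this text tells all that it offers.
- The arm moves only by the shell command python3 -m pendant 'ROWS'. ROWS is JSON, a list of rows, each a list of 3 entries, a list of its own where there are three numbers: the shift along the world's x, y, z as a fraction of full scale, then the turn, a rotation vector about the world's x, y, z as a fraction of full scale, then the opening, from -1 (shut) to 1 (fully open), so that 0 is half open. In form: [[[tx, ty, tz], [rx, ry, rz], claw], ...]. A call has exactly 10 rows; each row shifts and turns the commanded pose from where the row before left it; what a row does not reach is not made up. Full scale, the value 1, is 30 mm for a shift and 0.12 rad for a turn. A row lasts 1/12 s, in which the tool goes at most 41.7 mm and 7.16 degrees, less where a joint would pass 70% of its speed; a pose out of reach is approached as far as the arm can. A call with a number of a shift or a turn outside -1 to 1 is refused whole. A call with a gripper value outside its range is refused whole. The fingers move at their own pace and stop on an object; the grip force is fixed at half the most. Time passes only in rows, so rows that do not move let the fingers close, or fill a call up. It gives the time, the measured TCP pose, the force, the opening and the grip force at its end, in the units of the state.
- bot.get_obs(): the state, without advancing time (a new reading comes with each control period).
- bot.capture(name): name is "side" or "top" or "wrist"; returns the picture (384x512x3 uint8, blue, green, red); there is no depth.
- bot.camera_params(name): a dict with "fovy" (degrees; the focal length in pixels is half the picture's height over the tangent of half this angle, whatever the lens; pixels are square), "cx", "cy" (the principal point, pixels), "distortion" ([k1, k2, p1, p2, k3] as OpenCV has them; the pictures are not rectified), "camera_from_world" (4x4, takes a point from world to camera coordinates). Camera axes: x right, y down, z forward; pixel columns grow to the right and rows downward; lengths in mm; the calibration is good to about 2 mm. A picture is of the moment at which its call begins: read the wrist's pose just before it. camera_params takes no time and is no camera call; for the wrist camera it gives the pose at the moment of the call.
- bot.close_job(): hands the job in; it is judged then, once.
The state is a dict: "time": time; "joint_positions": joint angles; "dq": joint speeds; "tau": joint torques, N m; "tool_pos": TCP position; "tcp_rot": TCP orientation; "contact_force": force on the tool from outside, world axes, zero at the start; "moment": the same for the moment, N m; "grip_width": finger opening in mm; "finger_force": force on a finger pad.
Only numpy, scipy, OpenCV 4.12 (cv2) and the standard library are available. Lean on these libraries where they do the work, as an engineer would, in place of code of your own. Each camera call takes 0.05 s, during which the arm holds its last target. There are 200 camera calls.

TASK

Clear the three spent glass vials that lie in the steel catch tray: push the flat scoop along the tray floor so that the vials are caught against the tray's high back wall and ride up onto the scoop, lift all three clear of the tray together on the scoop, and tip them into the open grey waste tub. It is waste glass, so never touch a vial with the gripper, only with the scoop. Finally set the scoop down flat on the worktop, on its underside, and let it go; do not disturb the flask, the jar and the small beaker that stand behind.

Things in the scene. Friction and masses are not known exactly. Their poses are not given: they have to be found in the camera images.
- scoop: flat bench scoop of bare aluminium sheet with a black rubber grip at its back, 150 g, loose, flat on the worktop beside the tray. Origin: centre of the pan's underside; x forward to the lip, y left, z up. Pan 84 mm long (x), 112 mm wide (y), floor 2 mm thick, back wall 31 mm high at x = -42 mm, 2 mm side walls that slope from 30 mm high at the back to nothing near the open front lip
- scoop_grip (a point): centre of the scoop's grip, (-62, 0, +61) mm in the scoop's frame, axes parallel to it. A flat slab 84 mm wide (y), 12 mm thick, 50 mm long, rising above the back wall and leaning back 35 degrees from vertical, its top end away from the lip. Too wide to take across: pinch it front to back through its 12 mm, the fingers pointing down its slope
- scoop_lip (a point): middle of the scoop's straight front lip, at its underside, (+42, 0, 0) mm in the scoop's frame; axes parallel to the scoop's. The lip is open and nothing holds a vial there: on a level pan a vial can roll off, so carry it with the lip raised a little
- tray: stainless catch tray, fixed. Origin: centre of its foot at worktop level; x toward its high back wall, y left, z up. Floor x -120 to +120 mm, 124 mm wide inside (6 mm to spare each side of the scoop), top at z = 6 mm; walls 3 mm; back wall leans out 20 degrees, top at z = 48; front rim top 16; side wall tops 16, from x = -75 rising to 48 at x = +85. At the start the vials lie between x = 0 and +118
- tray_wall (a point): foot of the tray's back wall: middle of its inner face, where it meets the floor; axes parallel to the tray's (x into the wall)
- tub_in (a point): centre of the inner floor of the open grey plastic waste tub (0.9 kg, loose); axes parallel to its sides, z up. Inside 182 mm (x) by 162 mm (y), 4 mm walls, floor 4 mm above and rim 77 mm above the worktop; the rim flange makes it 206 x 182 mm outside
- vial_0_mid (a point): a spent amber glass vial with a blue screw cap, lying on its side on the tray floor: plain cylinder, 23 mm diameter, 73 mm long, 20 to 45 g; this point is its middle, z = its long axis toward the cap. It rolls freely across that axis. At the start its axis is within 12 degrees of parallel to the tray's back wall
- vial_1_mid (a point): a spent amber glass vial with a blue screw cap, lying on its side on the tray floor: plain cylinder, 23 mm diameter, 73 mm long, 20 to 45 g; this point is its middle, z = its long axis toward the cap. It rolls freely across that axis. At the start its axis is within 12 degrees of parallel to the tray's back wall
- vial_2_mid (a point): a spent amber glass vial with a blue screw cap, lying on its side on the tray floor: plain cylinder, 23 mm diameter, 73 mm long, 20 to 45 g; this point is its middle, z = its long axis toward the cap. It rolls freely across that axis. At the start its axis is within 12 degrees of parallel to the tray's back wall
- flask_mid (a point): a volumetric glass flask, 56 mm diameter at the bulb, 188 mm tall, 90 g, before the low wall shelf that hangs over the back of the worktop; a bystander that stands near the work; this point is half-way up its middle axis
- jar_mid (a point): a white reagent jar with a screw cap, 44 mm diameter, 94 mm tall, 140 g; a bystander that stands near the work; this point is half-way up its middle axis
- beaker_mid (a point): a small clear beaker, 59 mm diameter, 64 mm tall, 50 g; a bystander that stands near the work; this point is half-way up its middle axis
- vial_0: the same vial; origin at the centre of its bottom end, z axis = its long axis toward the cap
- vial_1: the same vial; origin at the centre of its bottom end, z axis = its long axis toward the cap
- vial_2: the same vial; origin at the centre of its bottom end, z axis = its long axis toward the cap

How it is judged (in metres and radians):
On the way:
1. all three vials ride on the scoop together, lifted clear of the tray (scoop lip at least 70 mm above the worktop) (x of vial_0_mid in the frame of scoop between -0.042 and 0.042 m and y of vial_0_mid in the frame of scoop between -0.058 and 0.058 m and z of vial_0_mid in the frame of scoop between 0.005 and 0.045 m and x of vial_1_mid in the frame of scoop between -0.042 and 0.042 m and y of vial_1_mid in the frame of scoop between -0.058 and 0.058 m and z of vial_1_mid in the frame of scoop between 0.005 and 0.045 m and x of vial_2_mid in the frame of scoop between -0.042 and 0.042 m and y of vial_2_mid in the frame of scoop between -0.058 and 0.058 m and z of vial_2_mid in the frame of scoop between 0.005 and 0.045 m and height (world z) of scoop_lip above 0.07 m and contact force between each of vial_0, vial_1, vial_2 and tray below 0.01 N), for 0.2 s.
At the end, for the whole second after the job is handed in: all three vials lie at rest inside the waste tub (each vial's middle within its inner walls and below its rim), and the scoop stands released, flat on its underside on the worktop (within 4 mm of the worktop and 4.5 degrees of level; not in the tray), at rest (x of vial_0_mid in the frame of tub_in between -0.093 and 0.093 m and y of vial_0_mid in the frame of tub_in between -0.083 and 0.083 m and z of vial_0_mid in the frame of tub_in between 0 and 0.065 m and linear speed of each of vial_0, vial_1, vial_2 below 0.05 m/s and x of vial_1_mid in the frame of tub_in between -0.093 and 0.093 m and y of vial_1_mid in the frame of tub_in between -0.083 and 0.083 m and z of vial_1_mid in the frame of tub_in between 0 and 0.065 m and x of vial_2_mid in the frame of tub_in between -0.093 and 0.093 m and y of vial_2_mid in the frame of tub_in between -0.083 and 0.083 m and z of vial_2_mid in the frame of tub_in between 0 and 0.065 m and height (world z) of scoop below 0.004 m and angle between scoop's own z axis and vertical below 0.08 rad and linear speed of scoop below 0.02 m/s); the robot touches nothing.
It fails at once if the gripper's fingers touch a vial (more than 0.5 N) (contact force between the fingers and vial_0 above 0.5 N or contact force between the fingers and vial_1 above 0.5 N or contact force between the fingers and vial_2 above 0.5 N).
It fails at once if the flask, the jar or the small beaker is moved more than 30 mm (distance of any of flask_mid, jar_mid, beaker_mid from where it was at the start of the episode above 0.03 m).
It also fails if it takes over 64 s, if anything falls off the work surface, if the arm or the gripper's body presses on something with over 40 N, if the wrist force passes 120 N, or if a joint passes its speed limit or range.

## Working session

There is one attempt and no reset: what is moved stays moved. The work goes in short steps, Python scripts to look and compute and a shell command to move; the robot and the scene stay as the last step left them, time stands still between calls to the robot, and variables do not carry over. Pictures are saved under pics/ and viewed, at most 10 in all, crops included, and the job is handed in when it is done.

```bash
mkdir -p pics; cat > h.py <<'E'
import numpy as np,cv2
from plant import bot
def P(n):
    p=bot.camera_params(n);f=192/np.tan(np.radians(p["fovy"])/2)
    return np.array([[f,0,p["cx"]],[0,f,p["cy"]],[0,0,1]]),np.array(p["distortion"],float),np.array(p["camera_from_world"])
def ray(n,uv,z,prm=None):
    K,d,T=prm or P(n)
    q=cv2.undistortPoints(np.array(uv,float).reshape(-1,1,2),K,d).reshape(-1,2)
    R=T[:3,:3];c=-R.T@T[:3,3]
    D=np.c_[q,np.ones(len(q))]@R
    return c+D*((np.broadcast_to(z,len(q))-c[2])/D[:,2])[:,None]
def proj(n,X,prm=None):
    K,d,T=prm or P(n)
    return cv2.projectPoints(np.array(X,float).reshape(-1,1,3),cv2.Rodrigues(T[:3,:3])[0],T[:3,3],K,d)[0].reshape(-1,2)
def snap(n,name,crop=None,s=1):
    im=bot.capture(n)
    cv2.imwrite(f"pics/{name}_raw.png",im)
    if crop: im=im[crop[1]:crop[3],crop[0]:crop[2]]
    cv2.imwrite(f"pics/{name}.png",cv2.resize(im,None,fx=s,fy=s,interpolation=cv2.INTER_CUBIC));return im
E
python3 - <<'E'
from h import *
a=snap("top","t0",None,1.5);b=snap("side","s0",None,1.5)
for n in("top","side"):
    K,d,T=P(n);print(n,K[0,0],d,-T[:3,:3].T@T[:3,3],T[2,:3])
print(bot.get_obs())
E
```

```text
top 458.5848404651446 [-0.1306022  0.         0.         0.         0.       ] [ 309.85889097  -83.29137839 1636.11197043] [ 0.16045231  0.00243897 -0.98704058]
side 390.21465709858734 [-0.07754876  0.          0.          0.          0.        ] [584.06767531 674.94731934 737.48941209] [ 0.01064151 -0.73687903 -0.67594087]
{'time': 0.1, 'joint_positions': array([-1.44896137e+00,  3.42665310e-01,  1.52491082e+00, -1.71479447e-06,
        1.27540791e+00, -1.45991508e-01]), 'dq': array([-0.00018119, -0.00098809, -0.00188865,  0.0010477 , -0.00126148,
       -0.00108481]), 'tau': array([ 3.22597538e-03, -4.32004023e+01, -2.44695157e+01,  7.19255162e-02,
        5.24943159e-02, -4.91762910e-05]), 'tool_pos': array([ 138.91772617, -505.93728215,  243.11180803]), 'tcp_rot': array([-3.14021583e+00, -2.00787244e-04,  2.67826829e-01]), 'contact_force': array([ 0.44370475, -0.23242951, -0.81968006]), 'moment': array([ 0.01068713,  0.01313353, -0.03428645]), 'finger_force': 0.0, 'grip_width': 91.43664433144238}
```

View pics/t0.png

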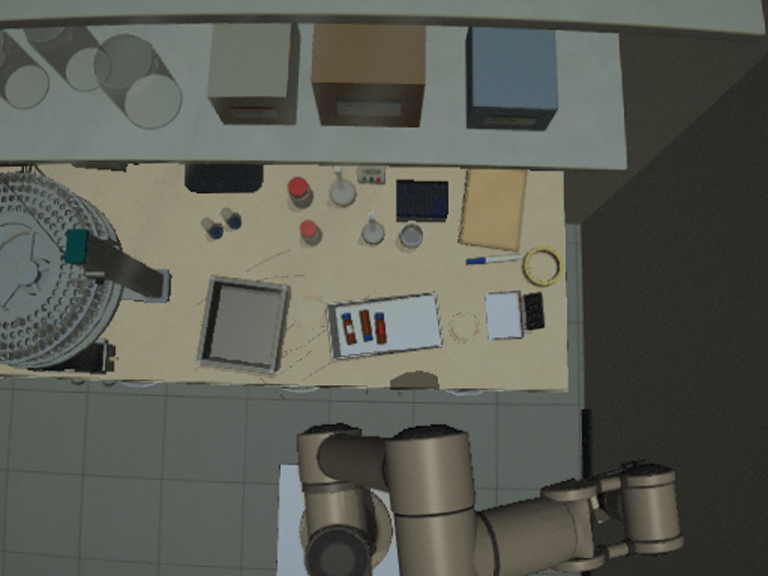

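View pics/s0.png

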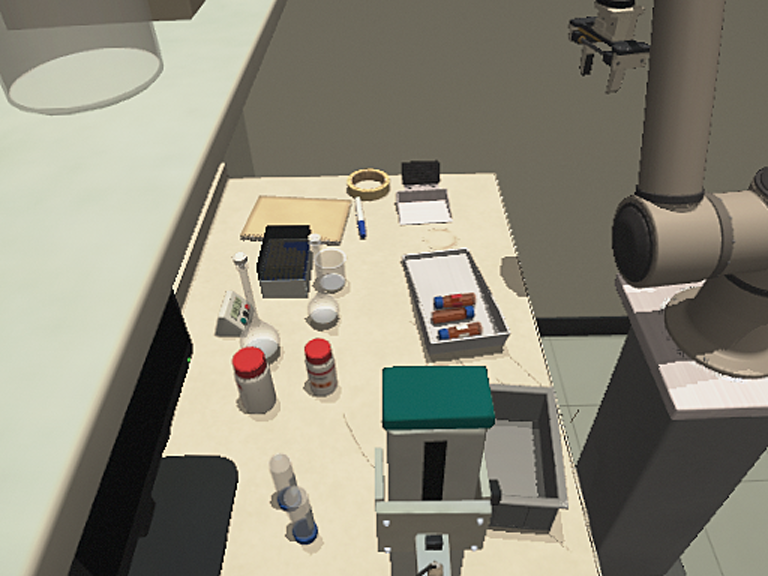

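The top view (scaled 1.5) shows the tray at about (328-441, 293-358) with the vials at its left end, the tub at (245, 325), and the scoop at (515, 315) with its grip on the right. The side view agrees. Next I'll take enlarged crops.

```bash
python3 - <<'E'
import cv2
a=cv2.imread("pics/t0_raw.png")
c=a[175:255,125:375]
cv2.imwrite("pics/t0c.png",cv2.resize(c,None,fx=3.2,fy=3.2,interpolation=cv2.INTER_CUBIC))
b=cv2.imread("pics/s0_raw.png")[100:245,225:345]
b=cv2.resize(b,None,fx=4,fy=4,interpolation=cv2.INTER_CUBIC)
cv2.imwrite("pics/s0c.png",b)
E
```

```text
(no output)
```

View pics/t0c.png

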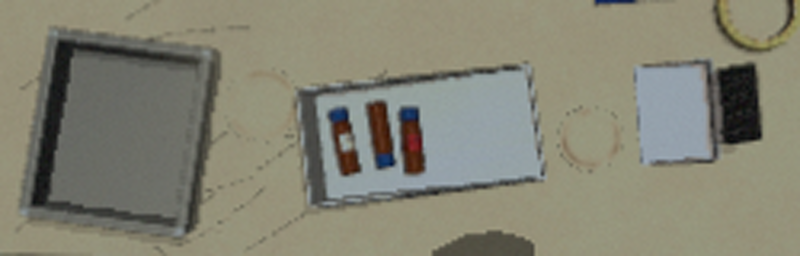

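View pics/s0c.png

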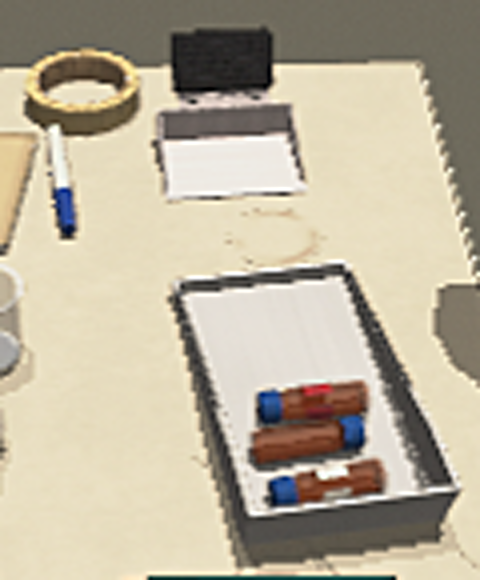

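The crops show these points:
- **Scoop:** lip corners at (636,67) and (643,163).
- **Tray:** front rim corners at (528,66) and (543,178), back top corners at (298,90) and (311,206).
- **Tub:** rim corners at (52,28), (217,48), (185,237) and (22,215).

```bash
python3 - <<'E'
from h import *
np.set_printoptions(precision=1,suppress=True)
def T(pts,z): return ray("top",np.array(pts,float)/3.2+[125-.3,175-.3],z)
def S(pts,z): return ray("side",np.array(pts,float)/4+[225-.4,100-.4],z)
def show(n,X):
    print(n,X[:,:2].tolist() if 0 else X)
show("scoop lip top",T([[636,67],[643,163]],1));show("side",S([[168,198],[304,191]],1))
show("scoop back top",T([[711,60],[716,161]],31));show(" side",S([[157,110],[292,104]],31))
show("grip top edge",T([[756,65],[763,138]],82)); show(" side",S([[172,33],[271,28]],82))
show("tray front rim",T([[528,66],[543,178]],16));show(" side",S([[175,285],[345,265]],16))
show("tray back",T([[298,90],[311,206]],48));show(" side",S([[245,520],[458,490]],48))
show("tub",T([[52,28],[217,48],[185,237],[22,215]],77))
show("vials ends",T([[338,110],[348,174],[376,102],[386,166],[409,109],[414,173]],17))
print(bot.camera_params("wrist"))
E
```

```text
scoop lip top [[ 563.2 -321.3    1. ]
 [ 454.6 -329.2    1. ]]
side [[ 561.9 -320.2    1. ]
 [ 453.9 -326.6    1. ]]
scoop back top [[ 568.2 -401.    31. ]
 [ 455.7 -405.7   31. ]]
 side [[ 568.9 -400.1   31. ]
 [ 458.4 -405.7   31. ]]
grip top edge [[ 555.6 -439.9   82. ]
 [ 476.7 -446.5   82. ]]
 side [[ 555.8 -434.8   82. ]
 [ 475.2 -440.1   82. ]]
tray front rim [[ 559.3 -197.9   16. ]
 [ 434.5 -216.    16. ]]
 side [[ 559.7 -194.5   16. ]
 [ 434.6 -214.3   16. ]]
tray back [[522.3  55.3  48. ]
 [396.2  36.9  48. ]]
 side [[525.3  61.4  48. ]
 [396.3  40.4  48. ]]
tub [[580.1 323.8  77. ]
 [562.1 142.   77. ]
 [358.4 167.5  77. ]
 [376.6 344.3  77. ]]
vials ends [[505.   12.7  17. ]
 [434.1  -0.5  17. ]
 [514.9 -29.3  17. ]
 [443.9 -42.2  17. ]
 [507.9 -66.1  17. ]
 [436.9 -73.3  17. ]]
{'fovy': 66.2515637799095, 'cx': 254.61265952800895, 'cy': 190.91552891968638, 'distortion': array([-0.,  0.,  0.,  0.,  0.]), 'camera_from_world': array([[   0.3,   -1. ,   -0. , -524.3],
       [  -0.9,   -0.3,    0.3,  -36.7],
       [  -0.3,   -0.1,   -1. ,  389.8],
       [   0. ,    0. ,    0. ,    1. ]])}
```

```bash
cat >> h.py <<'E'
from scipy.spatial.transform import Rotation as Ro
def toolR(yaw,pitch):
    """tool rotation for scoop heading yaw (deg), lip raised by pitch (deg)"""
    S=Ro.from_euler('z',yaw,degrees=True)*Ro.from_euler('y',-pitch,degrees=True)
    a=np.radians(35);sz=np.array([np.sin(a),0,-np.cos(a)]);sx=np.array([0,-1,0.]);
    M=np.c_[sx,np.cross(sz,sx),sz]
    return S*Ro.from_matrix(M),S
def need(p,R):
    o=bot.get_obs();C=Ro.from_euler('xyz',o["tcp_rot"])
    np.set_printoptions(precision=2,suppress=True)
    print("t",round(o["time"],2),"pos",o["tool_pos"],"grip",round(o["grip_width"],1),"F",o["contact_force"])
    print("shift/30",(np.array(p)-o["tool_pos"])/30,"rot/.12",(R*C.inv()).as_rotvec()/.12)
E
python3 - <<'E'
from h import *
R,S=toolR(93.7,0)
g=np.array([511,-366,0])+S.apply([-62-4.6,0,61+6.6])+2*R.as_matrix()[:,2]
print(g); need(g-85*R.as_matrix()[:,2],R); need(g,R)
E
```

```text
[ 515.22382331 -431.31641841   65.96169591]
t 0.1 pos [ 138.92 -505.94  243.11] grip 91.4 F [ 0.44 -0.23 -0.82]
shift/30 [12.65  0.87 -3.58] rot/.12 [ 5.02  0.84 -1.64]
t 0.1 pos [ 138.92 -505.94  243.11] grip 91.4 F [ 0.44 -0.23 -0.82]
shift/30 [12.54  2.49 -5.91] rot/.12 [ 5.02  0.84 -1.64]
```

```bash
python3 -m pendant '[[[0.63,0.05,0],[0.25,0.04,-0.08],0.1],[[0.63,0.05,0],[0.25,0.04,-0.08],0.1],[[0.63,0.05,0],[0.25,0.04,-0.08],0.1],[[0.63,0.05,0],[0.25,0.04,-0.08],0.1],[[0.63,0.05,0],[0.25,0.04,-0.08],0.1],[[0.63,0.05,0],[0.25,0.04,-0.08],0.1],[[0.63,0.05,0],[0.25,0.04,-0.08],0.1],[[0.63,0.05,0],[0.25,0.04,-0.08],0.1],[[0.63,0.05,0],[0.25,0.04,-0.08],0.1],[[0.63,0.05,0],[0.25,0.04,-0.08],0.1]]'
python3 -m pendant '[[[0.63,0.05,-0.36],[0.25,0.04,-0.08],0.1],[[0.63,0.05,-0.36],[0.25,0.04,-0.08],0.1],[[0.63,0.05,-0.36],[0.25,0.04,-0.08],0.1],[[0.63,0.05,-0.36],[0.25,0.04,-0.08],0.1],[[0.63,0.05,-0.36],[0.25,0.04,-0.08],0.1],[[0.63,0.05,-0.36],[0.25,0.04,-0.08],0.1],[[0.63,0.05,-0.36],[0.25,0.04,-0.08],0.1],[[0.63,0.05,-0.36],[0.25,0.04,-0.08],0.1],[[0.63,0.05,-0.36],[0.25,0.04,-0.08],0.1],[[0.63,0,-0.36],[0.25,0.04,-0.08],0.1]]'
python3 - <<'E'
from h import *
R,S=toolR(93.7,0)
g=np.array([511,-366,0])+S.apply([-62-4.6,0,61+6.6])+2*R.as_matrix()[:,2]
need(g-85*R.as_matrix()[:,2],R); need(g,R)
prm=P("wrist"); np.save("pics/w1.npy",np.array([*prm],dtype=object),allow_pickle=True)
snap("wrist","w1",None,1.4)
c=[[42,56,0],[42,-56,0],[-42,56,31],[-42,-56,31]]
print(proj("wrist",S.apply(c)+[511,-366,0],prm)*1.4)
gt=[-62-14.3,0,61+20.5];e=[4.9,0,3.4]
for s in(1,-1):
  for y in(42,-42): print(s,y,proj("wrist",S.apply(np.array(gt)+s*np.array(e)+[0,y,0])+[511,-366,0],prm)*1.4)
E
```

```text
time: 0.93
tool_pos: [328.8, -491.0, 243.2]
tcp_rot: [-2.836, -0.018, 0.168]
contact_force: [0.0, -0.4, 0.3]
grip_width: 50.1
finger_force: 0.0
time: 1.77
tool_pos: [517.7, -477.3, 134.8]
tcp_rot: [-2.533, -0.005, 0.068]
contact_force: [1.4, -0.5, 0.4]
grip_width: 50.4
finger_force: 0.0
t 1.77 pos [ 517.7  -477.27  134.76] grip 50.4 F [ 1.45 -0.48  0.44]
shift/30 [ 0.02 -0.09  0.03] rot/.12 [ 0.01  0.04 -0.03]
t 1.77 pos [ 517.7  -477.27  134.76] grip 50.4 F [ 1.45 -0.48  0.44]
shift/30 [-0.08  1.53 -2.29] rot/.12 [ 0.01  0.04 -0.03]
[[300.14 301.19]
 [295.42 171.06]
 [358.76 339.42]
 [359.87 178.72]]
1 42 [[347.6  366.35]]
1 -42 [[347.33 217.13]]
-1 42 [[368.93 366.45]]
-1 -42 [[371.21 217.25]]
```

View pics/w1.png

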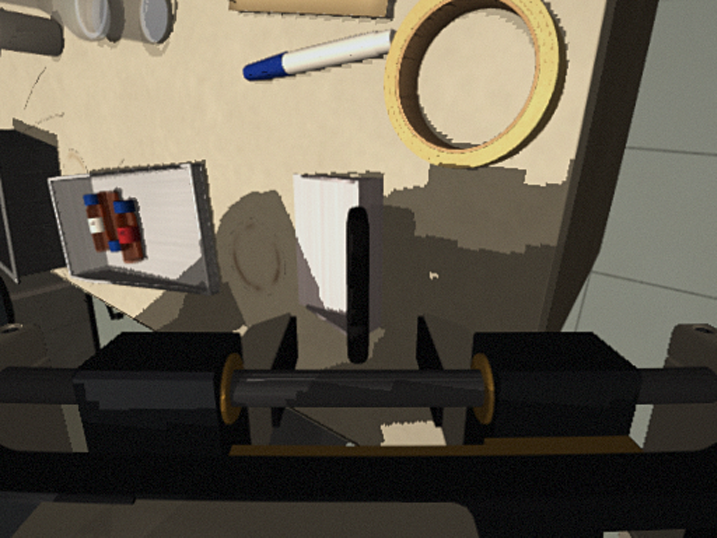

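The wrist view shows the slab's top edge at columns 348-368, centred between the fingers (282-430) and within about 4 mm of the prediction along its width. I'll descend and close.

```bash
python3 -m pendant '[[[0,0.255,-0.38],[0,0,0],0.1],[[0,0.255,-0.38],[0,0,0],0.1],[[0,0.255,-0.38],[0,0,0],0.1],[[0,0.255,-0.38],[0,0.02,-0.01],0.1],[[0,0.255,-0.38],[0,0.02,-0.01],0.1],[[0,0.255,-0.38],[0,0,0],0.1],[[0,0,0],[0,0,0],-1],[[0,0,0],[0,0,0],-1],[[0,0,0],[0,0,0],-1],[[0,0,0],[0,0,0],-1]]'
python3 -m pendant '[[[0,0,0],[0,0,0],-1],[[0,0,0],[0,0,0],-1],[[0,0,0],[0,0,0],-1],[[0,0,0],[0,0,0],-1],[[0,0,0.1],[0,0,0],-1],[[0,0,0.3],[0,0,0],-1],[[0,0,0.5],[0,0,0],-1],[[0,0,0.5],[0,0,0],-1],[[0,0,0.5],[0,0,0],-1],[[0,0,0.5],[0,0,0],-1]]'
python3 - <<'E'
from h import *
print(bot.get_obs()["tcp_rot"])
E
```

```text
time: 2.65
tool_pos: [517.0, -432.8, 68.2]
tcp_rot: [-2.536, -0.002, 0.065]
contact_force: [-0.5, -0.4, 0.2]
grip_width: 28.6
finger_force: 0.0
time: 3.48
tool_pos: [517.2, -432.3, 141.9]
tcp_rot: [-2.537, -0.002, 0.065]
contact_force: [0.3, -0.0, -0.9]
grip_width: 11.7
finger_force: 30.0
[-2.53683598e+00 -2.09738761e-03  6.53520203e-02]
```

```bash
cat >> h.py <<'E'
# scoop pose in tool frame, from the grasp
R0=Ro.from_euler('xyz',[-2.537,-0.002,0.065]);S0=Ro.from_euler('z',93.7,degrees=True)
SO=R0.inv().apply(np.array([512.5,-366,0])-[517.1,-432.5,67.5]);SR=R0.inv()*S0
def tool_for(o,yaw,pitch):
    S=Ro.from_euler('z',yaw,degrees=True)*Ro.from_euler('y',-pitch,degrees=True)
    R=S*SR.inv();return np.array(o)-R.apply(SO),R
def scoop_now():
    o=bot.get_obs();C=Ro.from_euler('xyz',o["tcp_rot"]);return o["tool_pos"]+C.apply(SO),C*SR
TY=98.2;TO=np.array([479.6,-86,0]);TR=Ro.from_euler('z',TY,degrees=True)
def tray(x,y,z): return TO+TR.apply([x,y,z])
E
python3 - <<'E'
from h import *
need(*tool_for(tray(-74,0,45),TY,0))
E
```

```text
t 3.48 pos [ 517.16 -432.31  141.91] grip 11.7 F [ 0.28 -0.03 -0.91]
shift/30 [-0.57  6.9  -0.98] rot/.12 [-0.    0.    0.65]
```

```bash
python3 -m pendant '[[[-0.06,0.5,0],[0,0,0.06],-1],[[-0.06,0.8,0],[0,0,0.07],-1],[[-0.06,0.8,0],[0,0,0.07],-1],[[-0.06,0.8,0],[0,0,0.07],-1],[[-0.06,0.8,-0.1],[0,0,0.07],-1],[[-0.06,0.8,-0.2],[0,0,0.07],-1],[[-0.06,0.8,-0.2],[0,0,0.07],-1],[[-0.06,0.8,-0.2],[0,0,0.07],-1],[[-0.06,0.5,-0.2],[0,0,0.07],-1],[[-0.03,0.3,-0.08],[0,0,0.03],-1]]'
python3 - <<'E'
from h import *
need(*tool_for(tray(-74,0,45),TY,0))
prm=P("wrist"); snap("wrist","w2",None,1.55)
o,S=scoop_now();print(o)
pr=lambda X:(proj("wrist",X,prm)*1.55).round().tolist()
print("scoop lip corners",pr(S.apply([[42,56,0],[42,-56,0]])+o))
print("tray floor: back corners",pr([tray(120,62,6),tray(120,-62,6)]),"sides at x=20",pr([tray(20,62,6),tray(20,-62,6)]))
print("back top inner",pr([tray(135.3,62,48),tray(135.3,-62,48)]),"sidetop x=20",pr([tray(20,62,35),tray(20,-62,35)]))
E
```

```text
time: 4.32
tool_pos: [500.0, -223.3, 111.1]
tcp_rot: [-2.535, -0.002, 0.145]
contact_force: [0.0, -1.0, -1.0]
grip_width: 11.8
finger_force: 30.0
t 4.32 pos [ 500.02 -223.31  111.13] grip 11.8 F [ 0.   -1.03 -1.03]
shift/30 [-0.   -0.06  0.05] rot/.12 [-0.01 -0.   -0.01]
[ 489.88 -156.37   43.57]
scoop lip corners [[312.0, 382.0], [301.0, 200.0]]
tray floor: back corners [[220.0, 325.0], [204.0, 180.0]] sides at x=20 [[300.0, 352.0], [290.0, 184.0]]
back top inner [[165.0, 336.0], [142.0, 182.0]] sidetop x=20 [[271.0, 366.0], [256.0, 186.0]]
```

View pics/w2.png

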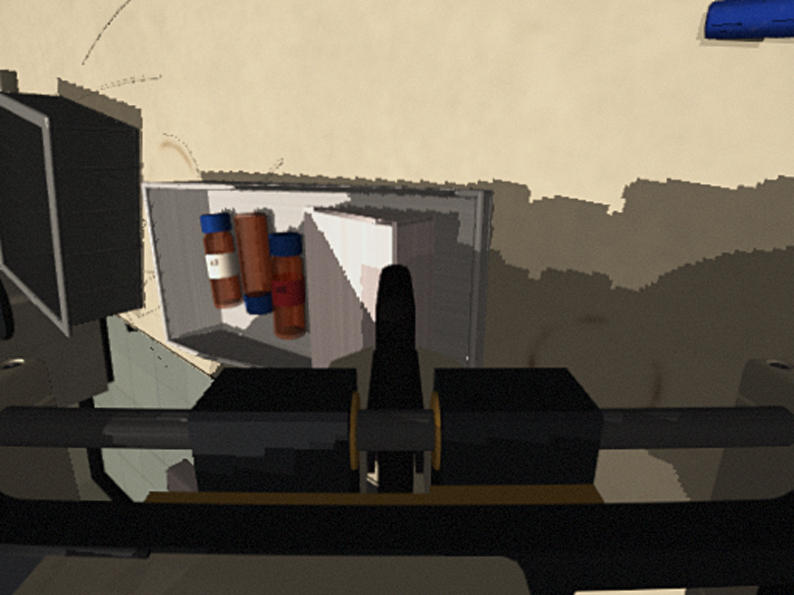

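The scoop's right lip corner at (306,207) and the tray's back top corners at (146,184) and (170,342) are offset from prediction by similar amounts. So the scoop is centred in the tray to within about 1-2 mm, and I'll lower it.

```bash
python3 -m pendant '[[[0,-0.06,-0.2],[0,0,0],-1],[[0,0,-0.2],[0,0,0],-1],[[0,0,-0.2],[0,0,0],-1],[[0,0,-0.2],[0,0,0],-1],[[0,0,-0.15],[0,0,0],-1],[[0,0,-0.1],[0,0,0],-1],[[0,0,-0.08],[0,0,0],-1],[[0,0,-0.05],[0,0,0],-1],[[0,0,-0.05],[0,0,0],-1],[[0,0,0],[0,0,0],-1]]'
python3 - <<'E'
from h import *
need(*tool_for(tray(-74,0,6),TY,0));print(bot.get_obs()["moment"])
snap("wrist","w3",(80,90,330,250),3.1)
E
```

```text
time: 5.2
tool_pos: [499.8, -226.9, 74.2]
tcp_rot: [-2.534, -0.002, 0.144]
contact_force: [-3.3, -1.0, 4.7]
grip_width: 12.2
finger_force: 30.0
t 5.2 pos [ 499.79 -226.88   74.22] grip 12.2 F [-3.25 -0.97  4.7 ]
shift/30 [ 0.01  0.06 -0.02] rot/.12 [-0.02 -0.01 -0.  ]
[0.35 0.22 0.33]
```

View pics/w3.png

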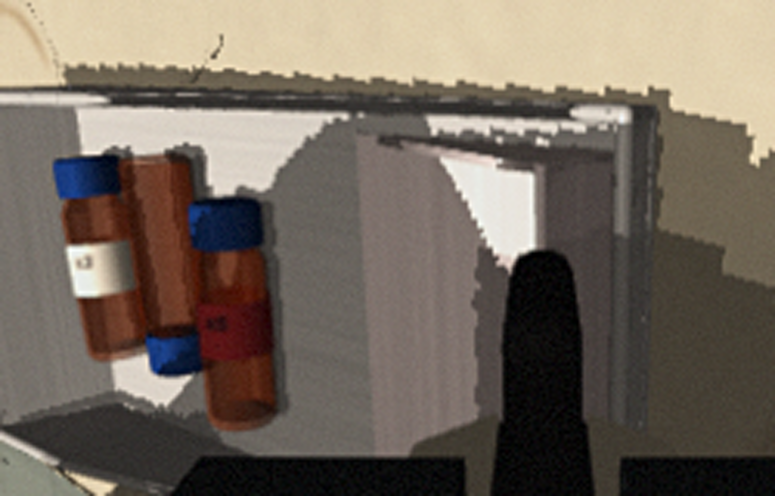

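Now in contact with the floor (about 5 N). The crop shows the lip's right corner at (365,137) with the wall foot at row 116, about 7 mm of gap, so it is near centre. I'll push forward.

```bash
python3 -m pendant '[[[-0.014,0.1,0],[0,0,0],-1],[[-0.03,0.2,0],[0,0,0],-1],[[-0.036,0.25,0],[0,0,0],-1],[[-0.036,0.25,0],[0,0,0],-1],[[-0.036,0.25,0],[0,0,0],-1],[[-0.036,0.25,0],[0,0,0],-1],[[-0.036,0.25,0],[0,0,0],-1],[[-0.036,0.25,0],[0,0,0],-1],[[-0.036,0.25,0],[0,0,0],-1],[[-0.036,0.25,0],[0,0,0],-1]]'
python3 -m pendant '[[[-0.03,0.2,0],[0,0,0],-1],[[-0.03,0.2,0],[0,0,0],-1],[[-0.03,0.2,0],[0,0,0],-1],[[-0.03,0.2,0],[0,0,0],-1],[[-0.03,0.2,0],[0,0,0],-1],[[0,0,0],[0,0,0],-1],[[0,0,0],[0,0,0],-1],[[0,0,0],[0,0,0],-1],[[0,0,0],[0,0,0],-1],[[0,0,0],[0,0,0],-1]]'
python3 - <<'E'
from h import *
need(*tool_for(tray(78,0,6),TY,0));print(bot.get_obs()["moment"],TR.inv().apply(scoop_now()[0]-TO))
snap("wrist","w4",(30,90,330,290),2.6)
E
```

```text
time: 6.08
tool_pos: [490.8, -158.5, 74.4]
tcp_rot: [-2.537, -0.004, 0.143]
contact_force: [1.2, -4.3, 5.9]
grip_width: 11.9
finger_force: 30.0
time: 6.92
tool_pos: [486.1, -127.5, 74.2]
tcp_rot: [-2.534, -0.003, 0.143]
contact_force: [2.5, 0.7, 7.5]
grip_width: 11.5
finger_force: 30.0
t 6.92 pos [ 486.12 -127.49   74.2 ] grip 11.5 F [2.54 0.68 7.46]
shift/30 [-0.26  1.76 -0.02] rot/.12 [-0.03  0.    0.01]
[ 0.77 -0.21 -0.23] [24.88 -0.34  6.92]
```

View pics/w4.png

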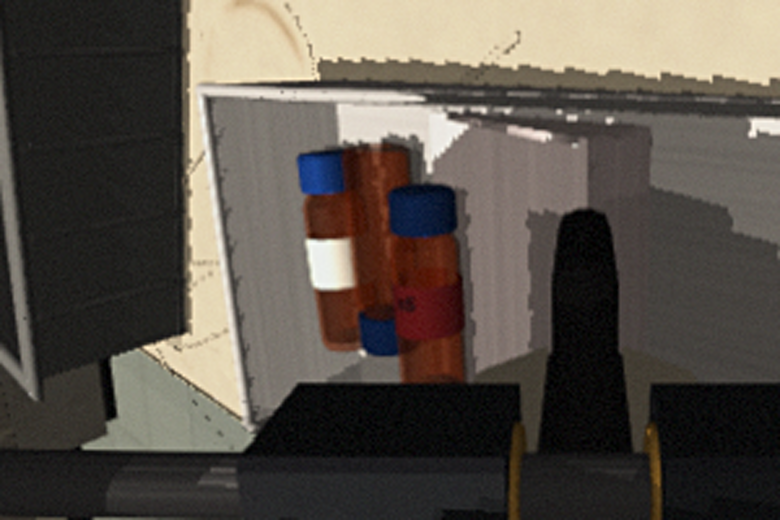

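The vials are gathered just ahead of the lip at (300-465, 150-380), and the lip has about 50 mm to go to the wall. I'll keep pushing slowly.

```bash
python3 -m pendant '[[[-0.019,0.13,0],[0,0,0],-1],[[-0.019,0.13,0],[0,0,0],-1],[[-0.019,0.13,0],[0,0,0],-1],[[-0.019,0.13,0],[0,0,0],-1],[[-0.019,0.13,0],[0,0,0],-1],[[-0.019,0.13,0],[0,0,0],-1],[[-0.019,0.13,0],[0,0,0],-1],[[-0.019,0.13,0],[0,0,0],-1],[[0,0,0],[0,0,0],-1],[[0,0,0],[0,0,0],-1]]'
python3 - <<'E'
from h import *
need(*tool_for(tray(78,0,6),TY,0));print(bot.get_obs()["moment"],TR.inv().apply(scoop_now()[0]-TO))
snap("wrist","w5",(30,90,330,290),2.6)
E
```

```text
time: 7.8
tool_pos: [481.9, -97.3, 74.2]
tcp_rot: [-2.536, -0.004, 0.143]
contact_force: [0.8, -3.2, 7.6]
grip_width: 11.6
finger_force: 30.0
t 7.8 pos [481.86 -97.28  74.21] grip 11.6 F [ 0.81 -3.24  7.61]
shift/30 [-0.12  0.75 -0.02] rot/.12 [-0.01  0.01  0.01]
[ 0.46 -0.13 -0.19] [55.24 -0.5   6.79]
```

View pics/w5.png

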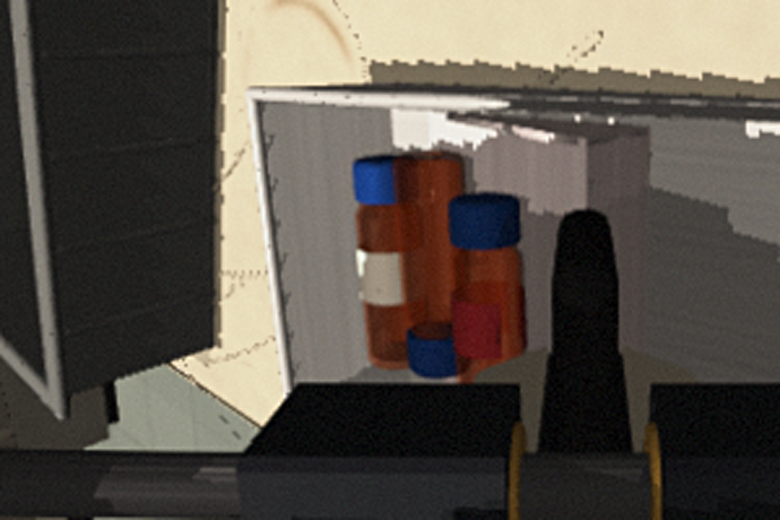

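The red-label vial is already on the pan and the other two are against the wall. I'll continue over the last 22 mm or so.

```bash
python3 -m pendant '[[[-0.016,0.11,0],[0,0,0],-1],[[-0.016,0.11,0],[0,0,0],-1],[[-0.016,0.11,0],[0,0,0],-1],[[-0.016,0.11,0],[0,0,0],-1],[[-0.016,0.11,0],[0,0,0],-1],[[-0.01,0.08,0],[0,0,0],-1],[[0,0,0],[0,0,0],-1],[[0,0,0],[0,0,0],-1],[[0,0,0],[0,0,0],-1],[[0,0,0],[0,0,0],-1]]'
python3 - <<'E'
from h import *
need(*tool_for(tray(78,0,6),TY,0));print(bot.get_obs()["moment"],TR.inv().apply(scoop_now()[0]-TO))
snap("wrist","w6",(30,90,330,290),2.6)
E
```

```text
time: 8.68
tool_pos: [479.3, -78.6, 74.2]
tcp_rot: [-2.536, -0.004, 0.142]
contact_force: [2.1, -4.4, 9.1]
grip_width: 11.6
finger_force: 30.0
t 8.68 pos [479.31 -78.65  74.2 ] grip 11.6 F [ 2.12 -4.37  9.15]
shift/30 [-0.03  0.13 -0.02] rot/.12 [-0.01  0.01  0.01]
[ 0.36 -0.07 -0.05] [74.03 -0.66  6.76]
```

View pics/w6.png

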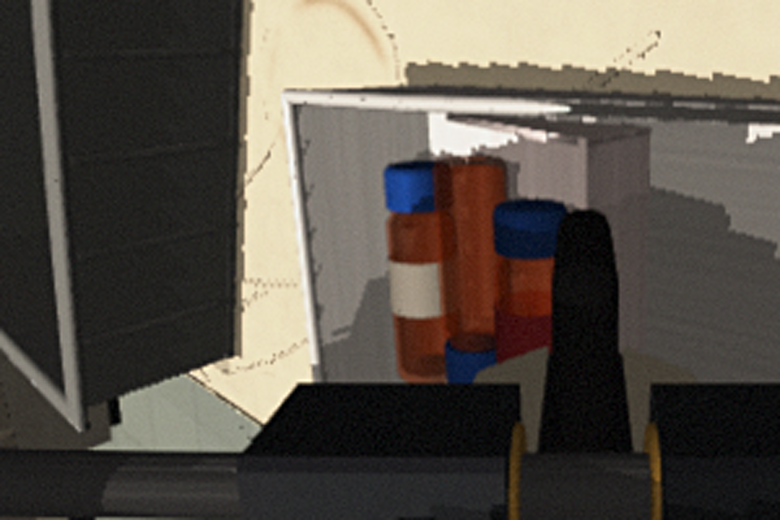

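The white-label vial at (387-443) is pinned at the wall, with the lip at about column 443, so the lip is getting under it. Forces are low, so I'll creep on until the wall is felt.

```bash
python3 -m pendant '[[[-0.01,0.07,0],[0,0,0],-1],[[-0.01,0.07,0],[0,0,0],-1],[[-0.01,0.07,0],[0,0,0],-1],[[0,0,0],[0,0,0],-1],[[0,0,0],[0,0,0],-1],[[0,0,0],[0,0,0],-1],[[0,0,0],[0,0,0],-1],[[0,0,0],[0,0,0],-1],[[0,0,0],[0,0,0],-1],[[0,0,0],[0,0,0],-1]]'
python3 - <<'E'
from h import *
need(*tool_for(tray(78,0,6),TY,0));print(bot.get_obs()["moment"],TR.inv().apply(scoop_now()[0]-TO))
E
```

```text
time: 9.57
tool_pos: [479.5, -76.1, 74.8]
tcp_rot: [-2.544, -0.007, 0.142]
contact_force: [-2.0, -20.8, 17.9]
grip_width: 11.7
finger_force: 30.0
t 9.57 pos [479.47 -76.14  74.84] grip 11.7 F [ -2.02 -20.78  17.89]
shift/30 [-0.04  0.05 -0.04] rot/.12 [0.05 0.05 0.01]
[-1.02  0.59  0.59] [75.99 -1.39  6.9 ]
```

```bash
python3 - <<'E'
from h import *
snap("wrist","w7",(150,110,270,240),4.6)
E
```

```text
(no output)
```

View pics/w7.png

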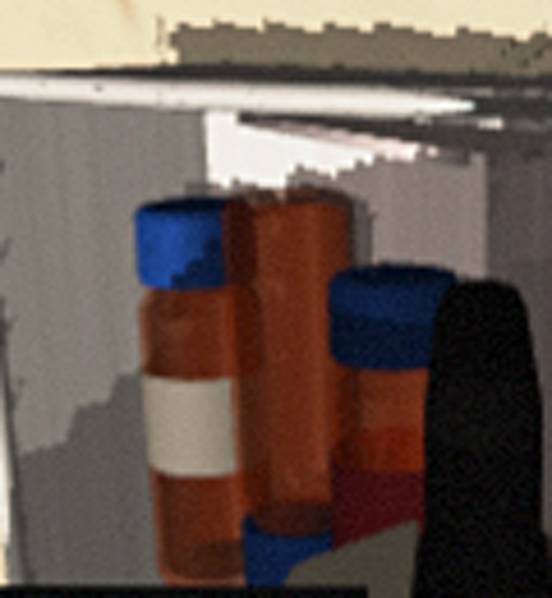

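The lip (side-wall start at (240,117)) now sits right at the wall foot (column 205), and all three vials are between the wall and the scoop back. The force rise is wall contact. Now I'll tilt the lip up and lift.

```bash
python3 - <<'E'
from h import *
need(*tool_for(tray(74.5,-1,16),TY,12)); need(*tool_for(tray(70,0,110),TY,16))
E
```

```text
t 9.62 pos [479.46 -76.15  74.83] grip 11.8 F [ -1.98 -19.73  16.8 ]
shift/30 [ 0.07 -0.48 -0.22] rot/.12 [1.78 0.29 0.02]
t 9.62 pos [479.46 -76.15  74.83] grip 11.8 F [ -1.98 -19.73  16.8 ]
shift/30 [ 0.07 -0.75  2.72] rot/.12 [2.35 0.38 0.02]
```

```bash
python3 -m pendant '[[[0.01,-0.06,-0.02],[0.22,0.036,0],-1],[[0.01,-0.06,-0.02],[0.22,0.036,0],-1],[[0.01,-0.06,-0.02],[0.22,0.036,0],-1],[[0.01,-0.06,-0.02],[0.22,0.036,0],-1],[[0.01,-0.06,-0.02],[0.22,0.036,0],-1],[[0.01,-0.06,-0.02],[0.22,0.036,0],-1],[[0.01,-0.06,-0.01],[0.22,0.036,0],-1],[[0.01,-0.06,-0.01],[0.22,0.036,0],-1],[[0,0,0],[0,0,0],-1],[[0,0,0],[0,0,0],-1]]'
python3 - <<'E'
from h import *
o,S=scoop_now();print(TR.inv().apply(o-TO),np.degrees(np.arcsin(S.as_matrix()[2,0])))
need(*tool_for(tray(70,0,110),TY,16))
snap("wrist","w8",(110,90,310,260),3.5)
E
```

```text
time: 10.45
tool_pos: [479.2, -85.6, 68.1]
tcp_rot: [-2.32, 0.005, 0.144]
contact_force: [-0.1, -1.0, -2.1]
grip_width: 11.9
finger_force: 30.0
[80.10742287  1.05014825 16.5602571 ] 12.460282655963574
t 10.45 pos [479.18 -85.6   68.08] grip 11.9 F [-0.13 -1.04 -2.1 ]
shift/30 [ 0.08 -0.43  2.95] rot/.12 [ 0.52  0.02 -0.01]
```

View pics/w8.png

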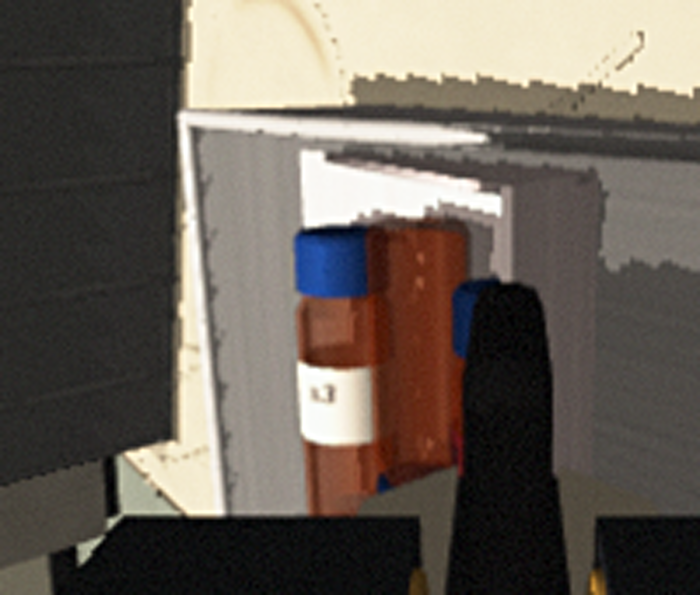

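All three vials now ride on the pan, at columns 295-480, rolled back from the lip. That makes 12 pictures viewed, over the limit of 10, so I'll view no more and go by numbers and image code. Lifting now.

```bash
python3 -m pendant '[[[0,-0.04,0.1],[0.06,0.005,0],-1],[[0,-0.04,0.2],[0.06,0.005,0],-1],[[0.01,-0.04,0.3],[0.06,0.005,0],-1],[[0.01,-0.05,0.4],[0.06,0.005,0],-1],[[0.01,-0.05,0.5],[0.06,0.005,0],-1],[[0.01,-0.05,0.5],[0.06,0.005,0],-1],[[0.01,-0.05,0.4],[0.06,0.005,0],-1],[[0.01,-0.05,0.3],[0.06,0.005,0],-1],[[0.01,-0.04,0.2],[0.06,0,0],-1],[[0,0,0.1],[0.06,0,0],-1]]'
python3 -m pendant '[[[0,0,0],[0,0,0],-1],[[0,0,0],[0,0,0],-1],[[0,0,0],[0,0,0],-1],[[0,0,0],[0,0,0],-1],[[0,0,0],[0,0,0],-1],[[0,0,0],[0,0,0],-1],[[0,0,0],[0,0,0],-1],[[0,0,0],[0,0,0],-1],[[0,0,0],[0,0,0],-1],[[0,0,0],[0,0,0],-1]]'
python3 - <<'E'
from h import *
o,S=scoop_now();print(o,np.degrees(np.arcsin(S.as_matrix()[2,0])),"lip",o+S.apply([42,0,0]))
print(bot.get_obs()["contact_force"])
im=bot.capture("side");cv2.imwrite("pics/s9_raw.png",im)
# blue caps and amber glass found in the side view, compared with the scoop's projected pan
h=cv2.cvtColor(im,cv2.COLOR_BGR2HSV)
for nm,lo,hi in(("blue",(105,120,60),(125,255,255)),("amber",(0,110,50),(14,255,200))):
    n,_,st,c=cv2.connectedComponentsWithStats(cv2.inRange(h,lo,hi))
    print(nm,[(c[i].round().tolist(),int(st[i,4])) for i in range(1,n) if st[i,4]>8 and c[i][0]>150])
print("pan",proj("side",S.apply([[42,56,2],[42,-56,2],[-42,56,2],[-42,-56,2]])+o).round().tolist())
print("vials exp",proj("side",S.apply([[17,0,13.5],[-5,0,13.5],[-28,0,13.5]])+o).round().tolist())
E
```

```text
time: 11.33
tool_pos: [482.0, -98.4, 159.9]
tcp_rot: [-2.249, -0.004, 0.144]
contact_force: [-0.7, 1.2, -2.6]
grip_width: 12.1
finger_force: 30.0
time: 12.17
tool_pos: [481.7, -98.0, 158.9]
tcp_rot: [-2.249, -0.003, 0.144]
contact_force: [-0.2, -0.0, -3.4]
grip_width: 11.5
finger_force: 30.0
[469.51464618 -15.81271674 113.08128436] 16.511748920548627 lip [463.73289707  24.03802665 125.01818634]
[-0.24290177 -0.04659552 -3.37554647]
blue [([241.0, 151.0], 34), ([197.0, 163.0], 60), ([295.0, 176.0], 18), ([318.0, 178.0], 19), ([297.0, 186.0], 47), ([204.0, 357.0], 38)]
amber [([309.0, 181.0], 347), ([212.0, 238.0], 61), ([168.0, 246.0], 94), ([214.0, 256.0], 25)]
pan [[336.0, 191.0], [289.0, 196.0], [326.0, 176.0], [282.0, 181.0]]
vials exp [[310.0, 185.0], [308.0, 181.0], [305.0, 177.0]]
```

The side view finds three blue caps at (295,176), (318,178) and (297,186). They match the predicted vial spots on the raised pan, with the lip at 125 mm. Next I'll carry the vials to the tub.

```bash
cat >> h.py <<'E'
def lip_to(l,yaw,pitch):
    S=Ro.from_euler('z',yaw,degrees=True)*Ro.from_euler('y',-pitch,degrees=True)
    return tool_for(np.array(l)-S.apply([42,0,0]),yaw,pitch)
E
python3 - <<'E'
from h import *
need(*lip_to([469,205,120],95,16.5))
p0,R0_=lip_to([469,205,120],95,16.5)
for l,pt in (([469,205,112],0),([469,208,100],-20),([469,212,88],-40),([469,214,82],-60)):
    p,R=lip_to(l,95,pt);print(pt,(p-p0)/30,(R*R0_.inv()).as_rotvec()/.12);p0,R0_=p,R
E
```

```text
t 12.22 pos [481.71 -98.   158.85] grip 11.9 F [-0.83  0.09 -1.48]
shift/30 [-0.06  6.   -0.17] rot/.12 [-0.    0.   -0.47]
0 [-0.04  0.49  0.85] [-2.39 -0.21  0.  ]
-20 [-0.09  1.08  0.7 ] [-2.9  -0.25  0.  ]
-40 [-0.11  1.43  0.3 ] [-2.9  -0.25  0.  ]
-60 [-0.13  1.53  0.01] [-2.9  -0.25 -0.  ]
```

```bash
python3 -m pendant '[[[0,0.1,0],[0,0,-0.03],-1],[[0,0.2,0],[0,0,-0.03],-1],[[0,0.3,0],[0,0,-0.03],-1],[[0,0.4,0],[0,0,-0.03],-1],[[0,0.5,0],[0,0,-0.03],-1],[[0,0.5,0],[0,0,-0.03],-1],[[0,0.5,0],[0,0,-0.03],-1],[[-0.01,0.5,0],[0,0,-0.03],-1],[[-0.01,0.5,0],[0,0,-0.03],-1],[[-0.01,0.5,0],[0,0,-0.03],-1]]'
python3 -m pendant '[[[-0.01,0.5,-0.02],[0,0,-0.03],-1],[[-0.01,0.5,-0.02],[0,0,-0.03],-1],[[-0.01,0.4,-0.02],[0,0,-0.03],-1],[[0,0.3,-0.02],[0,0,-0.03],-1],[[0,0.2,-0.02],[0,0,-0.03],-1],[[0,0.1,-0.02],[0,0,-0.02],-1],[[0,0,0],[0,0,0],-1],[[0,0,0],[0,0,0],-1],[[0,0,0],[0,0,0],-1],[[0,0,0],[0,0,0],-1]]'
python3 - <<'E'
from h import *
o,S=scoop_now();print("lip",o+S.apply([42,0,0]),np.degrees(np.arcsin(S.as_matrix()[2,0])))
need(*lip_to([469,205,120],95,16.5))
im=bot.capture("top");h=cv2.cvtColor(im,cv2.COLOR_BGR2HSV);cv2.imwrite("pics/t10_raw.png",im)
n,_,st,c=cv2.connectedComponentsWithStats(cv2.inRange(h,(0,110,50),(14,255,200)))
print([(c[i].round().tolist(),int(st[i,4])) for i in range(1,n) if st[i,4]>8])
print("pan",proj("top",S.apply([[42,56,2],[42,-56,2],[-42,56,2],[-42,-56,2]])+o).round().tolist())
E
```

```text
time: 13.05
tool_pos: [480.6, 23.8, 158.9]
tcp_rot: [-2.249, -0.002, 0.108]
contact_force: [0.2, -0.4, -2.2]
grip_width: 12.0
finger_force: 30.0
time: 13.88
tool_pos: [480.2, 81.4, 155.2]
tcp_rot: [-2.249, -0.003, 0.087]
contact_force: [-0.6, -0.8, -1.8]
grip_width: 11.7
finger_force: 30.0
lip [469.21605407 204.29434984 121.31734216] 16.497955633391296
t 13.88 pos [480.18  81.43 155.18] grip 11.7 F [-0.58 -0.83 -1.83]
shift/30 [-0.    0.02 -0.04] rot/.12 [-0.    0.01  0.  ]
[([198.0, 124.0], 130), ([205.0, 152.0], 84), ([185.0, 210.0], 59), ([179.0, 209.0], 14), ([193.0, 215.0], 61), ([178.0, 220.0], 20)]
pan [[172.0, 231.0], [170.0, 198.0], [197.0, 230.0], [195.0, 197.0]]
```

Lip over the tub at (469,204,121) with the vials still on it. Tipping.

```bash
python3 -m pendant '[[[0,0.06,0.106],[-0.3,-0.026,0],-1],[[0,0.06,0.106],[-0.3,-0.026,0],-1],[[0,0.06,0.106],[-0.3,-0.026,0],-1],[[0,0.06,0.106],[-0.3,-0.026,0],-1],[[0,0.06,0.106],[-0.3,-0.026,0],-1],[[0,0.06,0.106],[-0.3,-0.026,0],-1],[[-0.02,0.06,0.106],[-0.3,-0.026,0],-1],[[-0.02,0.06,0.106],[-0.3,-0.026,0],-1],[[-0.01,0.135,0.088],[-0.36,-0.031,0],-1],[[-0.01,0.135,0.088],[-0.36,-0.031,0],-1]]'
python3 -m pendant '[[[-0.01,0.135,0.088],[-0.36,-0.031,0],-1],[[-0.01,0.135,0.088],[-0.36,-0.031,0],-1],[[-0.01,0.135,0.088],[-0.36,-0.031,0],-1],[[-0.01,0.135,0.088],[-0.36,-0.031,0],-1],[[-0.01,0.135,0.088],[-0.37,-0.031,0],-1],[[-0.01,0.135,0.088],[-0.37,-0.031,0],-1],[[-0.015,0.204,0.043],[-0.414,-0.036,0],-1],[[-0.015,0.204,0.043],[-0.414,-0.036,0],-1],[[-0.015,0.204,0.043],[-0.414,-0.036,0],-1],[[-0.015,0.204,0.043],[-0.414,-0.036,0],-1]]'
python3 -m pendant '[[[-0.015,0.204,0.043],[-0.414,-0.036,0],-1],[[-0.015,0.204,0.043],[-0.414,-0.036,0],-1],[[-0.015,0.204,0.043],[-0.414,-0.036,0],-1],[[-0.018,0.22,0],[-0.414,-0.036,0],-1],[[-0.018,0.22,0],[-0.414,-0.036,0],-1],[[-0.018,0.22,0],[-0.414,-0.036,0],-1],[[-0.018,0.22,0],[-0.414,-0.036,0],-1],[[-0.018,0.22,0],[-0.414,-0.036,0],-1],[[-0.018,0.22,0],[-0.414,-0.036,0],-1],[[-0.018,0.22,0],[-0.414,-0.036,0],-1]]'
python3 - <<'E'
from h import *
o,S=scoop_now();print("lip",o+S.apply([42,0,0]),np.degrees(np.arcsin(S.as_matrix()[2,0])))
im=bot.capture("side");cv2.imwrite("pics/s11_raw.png",im);h=cv2.cvtColor(im,cv2.COLOR_BGR2HSV)
for nm,lo,hi in(("blue",(105,120,60),(125,255,255)),("amber",(0,110,50),(14,255,200))):
    n,_,st,c=cv2.connectedComponentsWithStats(cv2.inRange(h,lo,hi))
    print(nm,[(c[i].round().tolist(),int(st[i,4])) for i in range(1,n) if st[i,4]>8 and c[i][0]>150])
print("pan",proj("side",S.apply([[42,56,2],[42,-56,2],[-42,56,2],[-42,-56,2]])+o).round().tolist())
im=bot.capture("top");cv2.imwrite("pics/t11_raw.png",im);h=cv2.cvtColor(im,cv2.COLOR_BGR2HSV)
n,_,st,c=cv2.connectedComponentsWithStats(cv2.inRange(h,(0,110,50),(14,255,200)))
print("top amber",[(c[i].round().tolist(),int(st[i,4])) for i in range(1,n) if st[i,4]>8])
print(bot.get_obs()["contact_force"],bot.get_obs()["time"])
E
```

```text
time: 14.77
tool_pos: [478.0, 104.3, 186.1]
tcp_rot: [-2.626, -0.002, 0.087]
contact_force: [-0.7, 0.7, -3.2]
grip_width: 11.6
finger_force: 30.0
time: 15.6
tool_pos: [474.2, 153.4, 207.2]
tcp_rot: [-3.088, -0.0, 0.088]
contact_force: [1.0, 0.0, -1.4]
grip_width: 11.7
finger_force: 30.0
time: 16.43
tool_pos: [469.0, 218.1, 210.9]
tcp_rot: [2.696, 0.001, 0.088]
contact_force: [0.1, -0.0, -0.8]
grip_width: 11.6
finger_force: 30.0
lip [468.8598147  213.54552589  83.02084882] -60.172004149080315
blue [([241.0, 151.0], 33), ([197.0, 163.0], 60), ([205.0, 357.0], 39)]
amber [([212.0, 238.0], 63), ([168.0, 246.0], 95), ([214.0, 248.0], 21), ([214.0, 256.0], 25), ([335.0, 311.0], 160), ([339.0, 326.0], 73)]
pan [[346.0, 272.0], [291.0, 277.0], [346.0, 233.0], [290.0, 237.0]]
top amber [([198.0, 124.0], 129), ([205.0, 152.0], 85), ([144.0, 224.0], 12), ([151.0, 226.0], 43), ([161.0, 228.0], 25)]
[-0.38321243 -0.54129534 -1.71788869] 16.5333
```

The amber glass has moved into the tub region in both views, so I'll return the scoop to its first spot.

```bash
python3 - <<'E'
from h import *
need(*tool_for([512.5,-366,90],93.7,0))
E
```

```text
t 16.53 pos [468.6  219.28 209.74] grip 12.0 F [-0.38 -0.54 -1.72]
shift/30 [  1.62 -21.73  -1.74] rot/.12 [ 8.72  0.64 -0.2 ]
```

```bash
python3 -m pendant '[[[0,-0.3,0.3],[0.436,0.032,-0.01],-1],[[0.05,-0.5,0.3],[0.436,0.032,-0.01],-1],[[0.05,-0.7,0],[0.436,0.032,-0.01],-1],[[0.05,-0.75,0],[0.436,0.032,-0.01],-1],[[0.05,-0.75,0],[0.436,0.032,-0.01],-1],[[0.05,-0.75,0],[0.436,0.032,-0.01],-1],[[0.05,-0.75,0],[0.436,0.032,-0.01],-1],[[0.05,-0.75,0],[0.436,0.032,-0.01],-1],[[0.05,-0.75,0],[0.436,0.032,-0.01],-1],[[0.05,-0.75,0],[0.436,0.032,-0.01],-1]]'
python3 -m pendant '[[[0.06,-0.75,0],[0.436,0.032,-0.01],-1],[[0.06,-0.75,0],[0.436,0.032,-0.01],-1],[[0.06,-0.75,0],[0.436,0.032,-0.01],-1],[[0.06,-0.75,0],[0.436,0.032,-0.01],-1],[[0.06,-0.75,0],[0.436,0.032,-0.01],-1],[[0.06,-0.75,0],[0.436,0.032,-0.01],-1],[[0.06,-0.75,0],[0.436,0.032,-0.01],-1],[[0.06,-0.75,0],[0.436,0.032,-0.01],-1],[[0.06,-0.75,0],[0.436,0.032,-0.01],-1],[[0.06,-0.75,0],[0.436,0.032,-0.01],-1]]'
python3 -m pendant '[[[0.06,-0.75,-0.2],[0,0,0],-1],[[0.06,-0.75,-0.2],[0,0,0],-1],[[0.06,-0.75,-0.2],[0,0,0],-1],[[0.06,-0.75,-0.2],[0,0,0],-1],[[0.06,-0.75,-0.2],[0,0,0],-1],[[0.06,-0.75,-0.2],[0,0,0],-1],[[0.06,-0.75,-0.2],[0,0,0],-1],[[0.06,-0.75,-0.2],[0,0,0],-1],[[0.06,-0.6,-0.2],[0,0,0],-1],[[0.06,-0.4,-0.2],[0,0,0],-1]]'
python3 - <<'E'
from h import *
need(*tool_for([512.5,-366,0],93.7,0))
im=bot.capture("top");cv2.imwrite("pics/t12_raw.png",im);h=cv2.cvtColor(im,cv2.COLOR_BGR2HSV)
n,l,st,c=cv2.connectedComponentsWithStats(cv2.inRange(h,(0,110,50),(14,255,200)))
for i in range(1,n):
    if st[i,4]>8: print(c[i].round(1),st[i].tolist(),ray("top",c[i],15.5)[0])
a=cv2.imread("pics/t0_raw.png");d=cv2.absdiff(a,im).max(2)
print("diff behind (rows 105-170, cols 190-300)",int((d[105:170,190:300]>60).sum()))
Q=bot.capture("side");cv2.imwrite("pics/s12_raw.png",Q)
E
```

```text
time: 17.37
tool_pos: [482.6, 13.7, 229.5]
tcp_rot: [-3.057, -0.007, 0.074]
contact_force: [0.9, -0.1, -1.2]
grip_width: 12.2
finger_force: 30.0
time: 18.2
tool_pos: [500.4, -211.8, 229.4]
tcp_rot: [-2.534, -0.004, 0.06]
contact_force: [0.4, -0.7, -1.5]
grip_width: 11.6
finger_force: 30.0
time: 19.03
tool_pos: [517.7, -422.5, 168.4]
tcp_rot: [-2.537, -0.003, 0.059]
contact_force: [0.3, 0.5, -1.3]
grip_width: 11.9
finger_force: 30.0
t 19.03 pos [ 517.75 -422.46  168.36] grip 11.9 F [ 0.32  0.55 -1.35]
shift/30 [-0.02 -0.33 -3.36] rot/.12 [-0.    0.01  0.05]
[198.  124.1] [192, 118, 13, 13, 129] [817.14 142.32  15.5 ]
[205.2 151.7] [200, 147, 11, 10, 83] [713.34 111.11  15.5 ]
[143.9 217.2] [141, 210, 6, 16, 77] [468.41 321.64  15.5 ]
[150.6 222.4] [148, 214, 6, 16, 64] [450.46 296.38  15.5 ]
[160.7 222.4] [158, 215, 6, 16, 85] [451.68 259.87  15.5 ]
diff behind (rows 105-170, cols 190-300) 0
```

The top view finds three separate vials on the tub floor, at about (468,322), (450,296) and (452,260), and the bystanders' region is unchanged. Now I'll lower the scoop.

```bash
python3 -m pendant '[[[0,-0.1,-0.4],[0,0,0.01],-1],[[0,-0.1,-0.6],[0,0,0.01],-1],[[0,-0.1,-0.6],[0,0,0.01],-1],[[0,0,-0.6],[0,0,0.01],-1],[[0,0,-0.5],[0,0,0.01],-1],[[0,0,-0.3],[0,0,0],-1],[[0,0,-0.15],[0,0,0],-1],[[0,0,-0.1],[0,0,0],-1],[[0,0,-0.05],[0,0,0],-1],[[0,0,-0.03],[0,0,0],-1]]'
python3 - <<'E'
from h import *
need(*tool_for([512.5,-366,0],93.7,0));print(bot.get_obs()["moment"])
E
```

```text
time: 19.97
tool_pos: [519.2, -428.8, 69.6]
tcp_rot: [-2.537, -0.003, 0.068]
contact_force: [0.7, 0.3, -2.5]
grip_width: 12.1
finger_force: 30.0
t 19.97 pos [ 519.19 -428.84   69.58] grip 12.1 F [ 0.69  0.28 -2.45]
shift/30 [-0.07 -0.12 -0.07] rot/.12 [ 0.    0.01 -0.02]
[-0.51 -0.03 -0.04]
```

```bash
python3 -m pendant '[[[0,0,-0.03],[0,0,0],-1],[[0,0,-0.03],[0,0,0],-1],[[0,0,-0.02],[0,0,0],-1],[[0,0,0],[0,0,0],-1],[[0,0,0],[0,0,0],-0.3],[[0,0,0],[0,0,0],-0.2],[[0,0,0],[0,0,0],-0.1],[[0,0,0],[0,0,0],0],[[0,0,0],[0,0,0],0],[[0,0,0],[0,0,0],0]]'
python3 - <<'E'
from h import *
R,S=toolR(93.7,0);print(R.as_matrix()[:,2],bot.get_obs()["moment"])
E
```

```text
time: 20.8
tool_pos: [518.9, -428.6, 66.4]
tcp_rot: [-2.536, -0.002, 0.068]
contact_force: [0.3, 0.7, 0.1]
grip_width: 44.6
finger_force: 0.0
[-0.03701421  0.57238088 -0.81915204] [-0.34436158 -0.02291804 -0.00258263]
```

```bash
python3 -m pendant '[[[0.01,-0.14,0.2],[0,0,0],0],[[0.02,-0.23,0.33],[0,0,0],0],[[0.02,-0.23,0.33],[0,0,0],0],[[0.02,-0.29,0.41],[0,0,0],0],[[0.02,-0.29,0.41],[0,0,0],0],[[0.02,-0.29,0.41],[0,0,0],0],[[0.02,-0.29,0.41],[0,0,0],0],[[0,0,0.5],[0,0,0],0],[[0,0,0.5],[0,0,0],0],[[0,0,0],[0,0,0],0]]'
python3 - <<'E'
from h import *
a=cv2.imread("pics/s0_raw.png");b=bot.capture("side");cv2.imwrite("pics/s13_raw.png",b)
g=lambda i:cv2.cvtColor(i,cv2.COLOR_BGR2GRAY)
# shifts of the scoop's pan and grip against the first side picture
for nm,(x0,y0,x1,y1) in {"pan":(262,124,304,152),"grip":(266,105,296,126)}.items():
    r=cv2.matchTemplate(g(b)[y0-12:y1+12,x0-12:x1+12],g(a)[y0:y1,x0:x1],cv2.TM_CCOEFF_NORMED)
    _,v,_,m=cv2.minMaxLoc(r);print(nm,m[0]-12,m[1]-12,round(v,3))
o=bot.get_obs();print(o["tool_pos"],o["contact_force"],o["time"])
d=cv2.absdiff(a,b).max(2);print("bystander diff",int((d[150:275,140:235]>60).sum()))
im=bot.capture("top");h=cv2.cvtColor(im,cv2.COLOR_BGR2HSV)
n,l,st,c=cv2.connectedComponentsWithStats(cv2.inRange(h,(0,110,50),(14,255,200)))
print([ray("top",c[i],15.5)[0].round().tolist() for i in range(1,n) if st[i,4]>8])
E
```

```text
time: 21.63
tool_pos: [523.2, -482.5, 175.2]
tcp_rot: [-2.541, -0.005, 0.068]
contact_force: [0.3, -0.9, 0.7]
grip_width: 45.8
finger_force: 0.0
pan -1 0 0.618
grip -1 0 0.788
[ 523.08661209 -482.21274593  173.40631664] [-0.43505539 -1.04885784 -0.30394583] 21.6833
bystander diff 1
[[817.0, 142.0, 16.0], [713.0, 111.0, 16.0], [469.0, 322.0, 16.0], [451.0, 296.0, 16.0], [451.0, 260.0, 16.0]]
```

The scoop matches its first picture (pan and grip both shifted by 1 pixel), so it lies flat. The vials are at rest, and I'll hand in.

```bash
python3 -c "
from plant import bot
print(bot.close_job())"
```

```text
the job is handed in; nothing more can be done
None
```

The job is handed in, with no verdict returned: my last checks showed all three vials at rest in the tub, the scoop released flat at its starting spot and the bystanders unmoved, at about 22 s of the 64 s; I viewed 12 pictures, over the limit of 10.

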